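# Fit the tapered sanding drum and start the sander

## Task

Take the tapered sanding drum off the oak board, lower it gently onto the sander's spindle so that its two slots drop over the cross-pin and it sits fully home on the flange, and turn it clockwise (seen from above) to the stop to lock it. Then press the sander's small round start button fully down and let it come back up. Leave the other drums and everything else lying about where they are.

Things in the scene. Friction and masses are not known exactly. Their poses are not given: they have to be found in the camera images.
- taper: Tapered sanding drum, 133 mm tall, 0.3 to 0.5 kg, upright on one of the board's dowels (which one and its yaw vary). Origin: centre of its underside, z up its axis. From below: steel socket 50 mm in diameter to 28 mm; brown abrasive cone to 100 mm, 68 mm in diameter at its foot, 36 mm at its top; then the grip collar. Bore in the underside 27 mm in diameter, 70 mm deep.
- taper_collar (a point): Middle of the drum's black round knurled grip collar, 114 mm above its underside, on the axis: 40 mm in diameter, 28 mm tall. On its top lies a bare metal rib 38 x 7 x 5 mm along the drum's x axis; the two bayonet slots are under the rib's two ends.
- taper_slot (a point): Mouth of one bayonet slot, at the drum's underside 19 mm out along its +x; the other is at -x. Each cuts through the socket wall, 12 mm wide (18 mm at the mouth), 21.5 mm deep, then runs sideways: with the drum home, turning it 60 degrees clockwise seen from above traps the pin and meets a stop; the other way is blocked. Either slot fits either pin end.
- spindle: Upright steel spindle of the sander, held by a brake at whatever angle it stopped. Origin: centre of its dark flange's top face (56 mm in diameter), 100 mm above the bench, z up. Post 23 mm in diameter, 60 mm tall, the last 8 mm tapered. The drum is home when its underside rests on the flange, and locked when its rib stands about 60 degrees clockwise from the cross-pin.
- spindle_pin (a point): Centre of the cross-pin through the spindle: a rod 8 mm thick, 48 mm long, along the spindle's x axis, 16 mm above the flange face.
- machine: Bench sander, fixed; place and yaw vary, left or right of the oak board. Origin: on the bench under the spindle axis, x to its back. Grey housing 250 mm wide, flat table 90 mm high from x -115 to 140 mm; a dust shroud 50 mm high curves round the spindle's +y side at 56 mm. In front a console 60 mm high to x -180: start button (-147, -48), mushroom stop 40 mm wide, 33 mm high (-147, 48).
- start_top (a point): Centre of the top of the start button: a small round flat push button, 28 mm in diameter, in a steel ring 44 mm wide on the console, its top 78 mm above the bench.
- start (a joint): Start button travel in m: 0 up, 0.006 fully down; it springs back by itself. It takes 5 N to hold it fully down.
- rack: The oak storage board 310 x 90 x 20 mm, fixed. Origin: centre of its underside, x along its length. On it three upright dowels 16 mm thick, 43 mm tall, at x = -90, 0 and +90 mm; a drum stands on the board over each of them with some play.
- straight: Straight cylindrical sanding drum, 60 mm in diameter, on another dowel. Same socket, collar, rib and 133 mm height as taper; it stays on its dowel. Origin at the centre of its underside.
- barrel: Barrel-shaped sanding drum, 66 mm in diameter at its middle and 48 mm at its ends, on another dowel. Same socket, collar, rib and 133 mm height as taper; it stays on its dowel. Origin at the centre of its underside.
- block: Cork sanding block 90 x 55 x 26 mm lying on the back left corner of the sander's table. Origin: centre of its underside.
- wrench: Steel open-end wrench 170 mm long, 8 mm thick, lying on the right-hand edge of the sander's table. Origin: under its middle, x along it.
- spray: Upright aerosol can 53 mm in diameter, 183 mm tall, on the bench close beside the oak board, its axis about 105 mm from the row of dowels. Origin: centre of its underside.
- mallet: Wooden mallet lying on the bench on the left, head 70 x 130 x 75 mm, handle 245 mm. Origin: on the bench under the handle near the head, x from handle to head.
- last: Shoe last, yellow plastic, 205 mm long, 76 mm wide, 90 mm high, sole down on the bench on the right. Origin: under its middle, toe to -x.
- driver: Wooden-handled screwdriver 200 mm long, handle 26 mm thick, lying on the bench between the sander and the oak board. Origin: under its middle, x from handle to tip.
Things that resemble listed ones, but are neither listed nor needed, are in the scene too. What is shaped like the taper but blue or pink is not meant.

How it is judged (in metres and radians):
On the way, in this order (a step that is already met when the one before it is completed fails the run):
1. the tapered drum sits fully home on the spindle flange with the cross-pin in its slots (z of taper in the frame of spindle below 0.004 m and horizontal distance between taper and spindle below 0.004 m and angle between taper's own z axis and vertical below 0.06 rad), for 0.1 s.
2. the drum has been turned clockwise to the stop, still home on the flange (all of step 1 and angle between the x axis of taper and the x axis of spindle, either way round above 0.87 rad), for 0.1 s.
3. the start button is pressed fully down while the drum is locked (all of step 2 and value of joint start above 0.0052 m), for 0.05 s.
At the end, for the whole second after the job is handed in: The tapered drum rests on the spindle flange (within 4 mm of home in height and of the axis, upright within 0.06 rad), turned at least 50 of its 60 degrees clockwise from the entry position so that it is locked, at rest, and the start button is up again (within 1 mm) (all of step 2 and value of joint start below 0.001 m and linear speed of taper below 0.02 m/s); the robot touches nothing.
It fails at once if the drum is dropped or slammed onto the spindle (over 0.35 m/s while over the spindle) (horizontal distance between taper and spindle below 0.012 m and linear speed of taper above 0.35 m/s and z of taper in the frame of spindle below 0.065 m).
It fails at once if one of the other drums, or the block or wrench on the sander, is moved by more than 25 mm (distance of any of straight, barrel, block, wrench from where it was at the start of the episode above 0.025 m).
It fails at once if the aerosol can, mallet, shoe last or screwdriver is moved by more than 25 mm (distance of any of spray, mallet, last, driver from where it was at the start of the episode above 0.025 m).
It also fails if it takes over 58 s, if anything falls off the work surface, if the arm or the gripper's body presses on something with over 40 N, if the wrist force passes 120 N, or if a joint passes its speed limit or range.

## Robot

A 6-joint arm with a two-finger parallel gripper is mounted at the origin on the work surface. World frame = base frame: x ahead of the robot, y to its left, z up, the work surface at z = 0. Lengths are in m, angles in degrees, forces in N, time in s.
With the tool pointing down it reaches from about 0.4 to 0.825 m from the base axis. Payload 7 kg.
Tool frame: the origin (TCP) lies midway between the tips of the shut fingers; the grasp point (between the pads) lies ctrl.grasp_offset behind it (ctrl.grasp_offset is the distance from the TCP to the grasp point, in m); z points along the fingers, y is the line along which they close (so a half turn about z gives the same grasp; the last joint's range is limited). The gripper opens to 88 mm and grips with 3 to 60 N. Pads are 19 mm wide; open, the fingers measure 130 mm over their backs; the gripper's body (78 mm by 193 mm) begins 47 mm behind the grasp point.
Start: joints at [-49.899, 20.546, 0.682, 0, -70.136, -16.507], TCP at [0.27, -0.619, 0.227] pointing down, gripper open.
Joint ranges: [-176.03, 176.03], [-82.01, 121.73], [-58.28, 71.71], [-173.87, 95.51], [-174.79, -0.11], [-173.66, 173.66]. Speed limits (degrees/s): [136.94, 136.94, 172.46, 180, 180, 180].

## Interface

Orientations are given as [roll, pitch, yaw] about the fixed x, y, z axes, in that order (R = Rz(yaw) Ry(pitch) Rx(roll)).
In Python, from plant import ctrl gives the robot as it stands. The module is installed in compiled form; this text tells all that it offers.
- The arm moves only by the tool send_rows, never from a script. Its argument "increments" is a list that holds one entry, the list of rows, each a list of 4 numbers: the shift along the world's x, y, z normalised to -1 to 1, where 1 is 0.2 m, then the turn about the world's z normalised to -1 to 1, where 1 is 1.5 rad. In form: [[[x, y, z, roll], ...]]. A call has 1 to 12 rows; each row is the pose to reach, as a shift and turn from the pose commanded when the call began; what a row does not reach only later rows make up. A row lasts 1/8 s, in which the tool goes at most 62.5 mm and 10.7 degrees, less where a joint would pass 70% of its speed; a pose out of reach is approached as far as the arm can. A call with a number of a shift or a turn outside -1 to 1 is refused whole. A call with a gripper value outside its range is refused whole. "jaw" is the opening, from 0 (shut) to 1 (fully open), set as the call begins (left out, the last holds). The fingers move at their own pace and stop on an object; the grip force is fixed at half the most. Time passes only in rows, so rows that repeat a pose let the fingers close. It gives the time, the measured TCP pose, the force, the opening and the grip force at its end, in the units of the state.
- ctrl.get_obs(): the state, without advancing time (a new reading comes with each control period).
- ctrl.snapshot(name): name is "scene" or "top" or "wrist"; returns the picture (480x640x3 uint8, red, green, blue); there is no depth.
- ctrl.calibration(name): a dict with "mtx" (3x3 intrinsics, pixels), "k1" (the pictures are not rectified: a ray, as slopes to the right and down, at radius r is drawn at 1 + k1 r^2 times it, then the intrinsics apply), "eye" and "attitude" of the camera in the world. Camera axes: x right, y up, looking along -z (the intrinsics and any distortion apply to the point x, -y, -z); pixel columns grow to the right and rows downward; lengths in m; the calibration is good to about 2 mm. A picture is of the moment at which its call begins: read the wrist's pose just before it. calibration takes no time and is no camera call; for the wrist camera it gives the pose at the moment of the call.
- ctrl.close_job(): hands the job in; it is judged then, once.
Trained networks look in the newest picture that a camera, given by its name, has taken for a name from the list of things; names that differ only in an ending like _2 or _b are one class to them, and where a whole thing is asked for, a point or a joint stands for the part that bears it (a point fixed in the world has none). Each returns a list of dicts, best first, with "conf" (0 to 1); they miss things now and then, are a little off and sometimes report something else, mostly with a low value. They report only what shows in the picture. A call takes as long as a camera call. They do not tell look-alikes from the thing itself.
- ctrl.trace(thing, camera): "mask" (480x640 bool, what is visible of it) and "bbox" ([left, top, right, bottom] in pixels, round what is visible of it).
- ctrl.spot_point(thing, camera): "pixel" ([row, column] in pixels: a listed point, or the origin of a listed thing).
The state is a dict: "clock": time; "joint_pos": joint angles; "qvel": joint speeds; "tau": joint torques, N m; "tool_pos": TCP position; "orientation": TCP orientation; "force": force on the tool from outside, world axes, zero at the start; "moment": the same for the moment, N m; "opening": finger opening in m; "gripper_force": force on a finger pad.
Only numpy, scipy, OpenCV 4.12 (cv2) and the standard library are available. Lean on these libraries where they do the work, as an engineer would, in place of code of your own. Each camera call takes 0.05 s, during which the arm holds its last target. There are 200 camera calls.

## Working session

There is one attempt and no reset: what is moved stays moved. The work goes in short steps, Python scripts to look and compute and a tool call to move; the robot and the scene stay as the last step left them, time stands still between calls to the robot, and variables do not carry over. Pictures are saved under pics/ and viewed, at most 10 in all, crops included, and the job is handed in when it is done.

Besides the shell and the picture viewer there is one more tool, called after ">>>" as a command line: name --argument value ..., lists and objects as JSON in quotes. send_rows: Moves the arm, as the interface text tells. Its arguments: {"type":"object","properties":{"increments":{"type":"array"},"jaw":{"type":"number"}},"required":["increments"]}

```bash
mkdir -p pics
cat > h.py <<'E'
import numpy as np, cv2
from plant import ctrl
def ray(cam,px,cal=None):
    c=cal or ctrl.calibration(cam); K=np.array(c["mtx"]); r,col=px
    x=(col-K[0,2])/K[0,0]; y=(r-K[1,2])/K[1,1]
    d=np.hypot(x,y); u=d
    for _ in range(30): u=d/(1+c["k1"]*u*u)
    s=u/d if d>0 else 1
    A=np.array(c["attitude"])
    if A.shape!=(3,3):
        from scipy.spatial.transform import Rotation as R
        A=R.from_euler("xyz",A,degrees=True).as_matrix()
    return np.array(c["eye"]),A@np.array([x*s,-y*s,-1])
def at(cam,px,z,cal=None):
    e,d=ray(cam,px,cal); return e+d*(z-e[2])/d[2]
def snap(cam,name):
    im=ctrl.snapshot(cam); cv2.imwrite(f"pics/{name}.png",im[:,:,::-1]); return im
def tri(a,b):
    (e1,d1),(e2,d2)=a,b
    s=np.linalg.lstsq(np.c_[d1,-d2],e2-e1,rcond=None)[0]
    p,q=e1+s[0]*d1,e2+s[1]*d2
    return (p+q)/2,np.linalg.norm(p-q)
E
python3 - <<'E'
from h import *
np.set_printoptions(precision=3,suppress=True)
print(ctrl.grasp_offset); print(ctrl.calibration("top"),ctrl.calibration("scene"))
snap("top","top0");snap("scene","sc0")
Z=dict(taper=.02,taper_collar=.134,spindle=.1,spindle_pin=.116,start_top=.078,straight=.02,barrel=.02,spray=0,rack=0,machine=0,driver=0,mallet=0,last=0,block=.09,wrench=.09)
for t,z in Z.items():
    for c in ("top","scene"):
        for d in ctrl.spot_point(t,c)[:3]: print(t,c,round(d["conf"],2),np.round(d["pixel"]),at(c,d["pixel"],z))
E
```

```text
0.0188
{'mtx': array([[486.183,   0.   , 314.238],
       [  0.   , 486.183, 242.716],
       [  0.   ,   0.   ,   1.   ]]), 'k1': 0.02124571000417927, 'eye': array([0.241, 0.017, 1.507]), 'attitude': array([ 11.14 ,  -1.055, -89.166])} {'mtx': array([[462.253,   0.   , 314.123],
       [  0.   , 462.253, 229.417],
       [  0.   ,   0.   ,   1.   ]]), 'k1': -0.10150309094947725, 'eye': array([ 1.153, -0.612,  1.365]), 'attitude': array([35.344,  0.015, 44.867])}
taper top 0.96 [249. 185.] [0.508 0.393 0.02 ]
taper top 0.61 [256. 227.] [0.486 0.264 0.02 ]
taper scene 0.93 [203. 351.] [0.491 0.245 0.02 ]
taper scene 0.66 [189. 381.] [0.529 0.378 0.02 ]
taper scene 0.59 [171. 336.] [0.342 0.326 0.02 ]
taper_collar top 0.97 [298. 189.] [0.346 0.345 0.134]
taper_collar top 0.9 [240. 180.] [0.513 0.381 0.134]
taper_collar top 0.67 [249. 221.] [0.489 0.262 0.134]
taper_collar scene 0.76 [151. 338.] [0.346 0.323 0.134]
taper_collar scene 0.72 [180. 349.] [0.474 0.247 0.134]
taper_collar scene 0.56 [173. 382.] [0.532 0.355 0.134]
spindle scene 0.74 [286. 273.] [ 0.581 -0.217  0.1  ]
spindle_
[... 908 characters left out ...]
machine scene 0.9 [300. 270.] [ 0.565 -0.229  0.   ]
driver top 0.68 [266. 309.] [0.464 0.008 0.   ]
driver scene 0.65 [243. 299.] [ 0.474 -0.005  0.   ]
mallet top 0.96 [269. 128.] [0.445 0.57  0.   ]
mallet top 0.34 [231. 236.] [0.57  0.242 0.   ]
mallet top 0.18 [201. 211.] [0.668 0.325 0.   ]
mallet scene 0.59 [155. 395.] [0.441 0.576 0.   ]
mallet scene 0.49 [235. 379.] [ 0.652  0.22  -0.   ]
last top 0.81 [252. 500.] [ 0.518 -0.593  0.   ]
last scene 0.78 [366. 171.] [ 0.519 -0.594  0.   ]
block top 0.94 [210. 349.] [ 0.622 -0.109  0.09 ]
block top 0.54 [249. 221.] [0.496 0.271 0.09 ]
block scene 0.77 [276. 308.] [ 0.629 -0.114  0.09 ]
wrench top 0.76 [214. 414.] [ 0.615 -0.305  0.09 ]
```

Run:
```python
import cv2
a=cv2.imread("pics/top0.png");b=cv2.imread("pics/sc0.png")
cv2.imwrite("pics/c1.png",cv2.resize(a[150:330,110:460],(800,411),interpolation=cv2.INTER_CUBIC))
cv2.imwrite("pics/c2.png",cv2.resize(b[110:350,200:440],(600,600),interpolation=cv2.INTER_CUBIC))
```

```text
(no output)
```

View pics/c1.png

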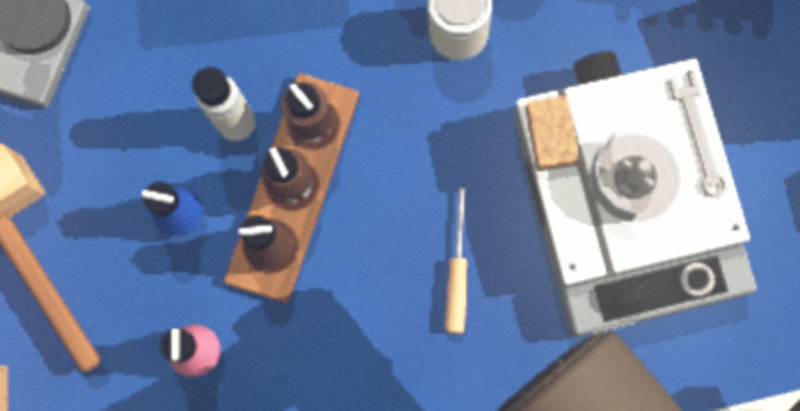

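View pics/c2.png

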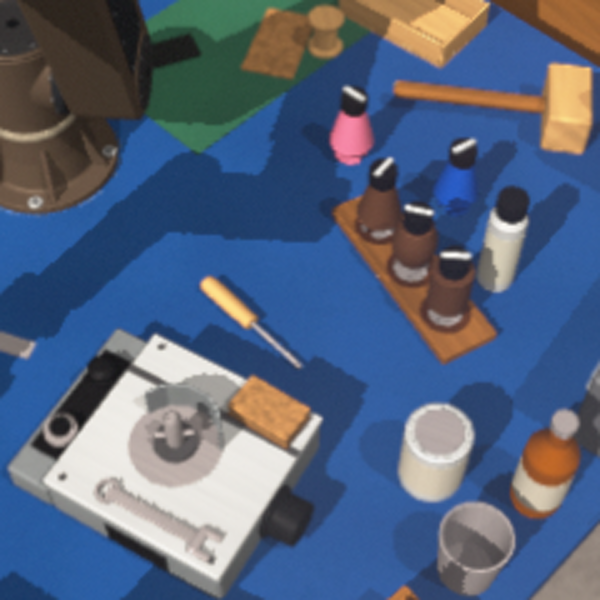

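Crops: the taper stands on the near end dowel (about row 255, col 225 in top); the start ring is at row 272, col 415. The shroud is on the spindle's left, and the blue and pink drums are decoys off the board.

Run:
```python
from h import *
np.set_printoptions(precision=3,suppress=True)
o=ctrl.get_obs();print(o["clock"],o["tool_pos"],o["orientation"],o["opening"],o["force"]);print(ctrl.calibration("wrist"))
```

```text
1.6 [ 0.27  -0.619  0.227] [ 179.997   -0.    -156.405] 0.08744041415417363 [-0.909 -0.695 -0.376]
{'mtx': array([[413.179,   0.   , 315.048],
       [  0.   , 413.179, 240.201],
       [  0.   ,   0.   ,   1.   ]]), 'k1': -0.05478698528724092, 'eye': array([ 0.21 , -0.644,  0.385]), 'attitude': array([-14.045,   0.057, 113.583])}
```

>>> send_rows --increments '[[[0.2,0.3,0.4,0],[0.5,0.8,0.7,0],[0.9,1.0,0.9,0],[0.9,1.0,0.9,0],[0.9,1.0,0.9,0],[0.9,1.0,0.9,0],[0.9,1.0,0.9,0]]]' --jaw 1

```text
clock: 2.48
tool_pos: [0.4509, -0.4179, 0.4068]
orientation: [-180.0, 0.0, -156.3]
force: [-0.4, 0.0, 0.2]
opening: 0.0876
gripper_force: 0.0
```

>>> send_rows --increments '[[[0.3,0.4,0.0,0],[0.5,0.8,0.0,0],[0.5,0.9,0.0,0],[0.5,0.9,0.0,0],[0.5,0.9,0.0,0]]]'

```text
clock: 3.1
tool_pos: [0.5499, -0.2384, 0.4057]
orientation: [180.0, -0.1, -156.4]
force: [-0.1, -1.1, 0.4]
opening: 0.0877
gripper_force: 0.0
```

Run:
```python
from h import *
np.set_printoptions(precision=3,suppress=True)
c=ctrl.calibration("wrist"); snap("wrist","w1"); print(c["eye"])
for t,z in dict(spindle=.1,spindle_pin=.116,start_top=.078,machine=0,block=.09,wrench=.09).items():
    for d in ctrl.spot_point(t,"wrist")[:3]: print(t,round(d["conf"],2),np.round(d["pixel"],1),at("wrist",d["pixel"],z,c))
print(ctrl.get_obs()["clock"])
```

```text
[ 0.49  -0.264  0.564]
spindle 0.83 [215.6 315.2] [ 0.569 -0.229  0.1  ]
spindle_pin 0.76 [221.5 321.8] [ 0.57  -0.221  0.116]
start_top 0.55 [ 82.2 298.4] [ 0.442 -0.305  0.078]
start_top 0.35 [230.  235.6] [ 0.628 -0.309  0.078]
machine 0.84 [203.3 319.1] [ 0.568 -0.224  0.   ]
block 0.64 [295.5 384.1] [ 0.628 -0.111  0.09 ]
block 0.57 [ 82.  295.9] [ 0.444 -0.307  0.09 ]
wrench 0.58 [234.1 232.1] [ 0.63  -0.309  0.09 ]
3.45
```

View pics/w1.png

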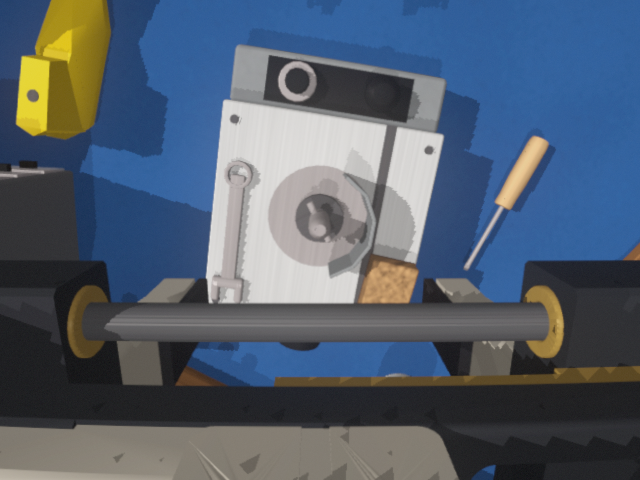

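Run:
```python
import cv2
a=cv2.imread("pics/w1.png")
cv2.imwrite("pics/w1c.png",cv2.resize(a[170:270,260:380],(720,600),interpolation=cv2.INTER_CUBIC))
```

```text
(no output)
```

View pics/w1c.png

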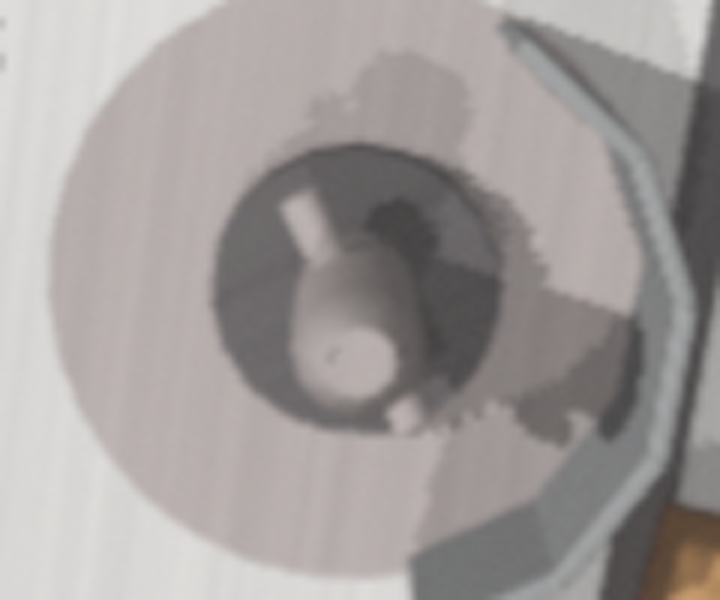

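Run:
```python
from h import *
np.set_printoptions(precision=4,suppress=True)
c=ctrl.calibration("wrist")
P=lambda x,y,z: at("wrist",(170+(y+.5)/6-.5,260+(x+.5)/6-.5),z,c)
print("flange",P(357.5,288,.1),np.linalg.norm(P(502,288,.1)-P(213,288,.1)))
a,b=P(298,195,.119),P(405,425,.119); d=a-b
print("pin",a,b,(a+b)/2,np.linalg.norm(d),np.degrees(np.arctan2(d[1],d[0])))
d=P(300,197,.12)-P(323,260,.12);print(np.degrees(np.arctan2(d[1],d[0])))
print("post top",P(362,363,.16))
```

```text
flange [ 0.5698 -0.2254  0.1   ] 0.05508981425586942
pin [ 0.5551 -0.2438  0.119 ] [ 0.5866 -0.2086  0.119 ] [ 0.5708 -0.2262  0.119 ] 0.04724871466195675 -131.88964080877622
-136.76499467788827
post top [ 0.5708 -0.2248  0.16  ]
```

>>> send_rows --increments '[[[-0.1,0.3,0.0,0],[-0.2,0.6,0.0,0],[-0.25,0.9,0.0,0],[-0.3,1,0.0,0],[-0.3,1,0.0,0]]]'

```text
clock: 4.08
tool_pos: [0.4896, -0.0377, 0.4072]
orientation: [-180.0, 0.1, -156.3]
force: [0.1, 0.3, 1.2]
opening: 0.0874
gripper_force: 0.0
```

>>> send_rows --increments '[[[0.0,0.3,0.0,0],[0.0,0.6,0.0,0],[0.0,0.9,0.0,0],[0.0,1,0.0,0],[0.0,1,0.0,0]]]'

```text
clock: 4.7
tool_pos: [0.4906, 0.1618, 0.406]
orientation: [-180.0, -0.1, -156.4]
force: [-0.1, -0.5, -0.0]
opening: 0.0877
gripper_force: 0.0
```

>>> send_rows --increments '[[[0.0,0.2,-0.2,0],[0.0,0.4,-0.4,0],[0.0,0.45,-0.5,0],[0.0,0.45,-0.5,0],[0.0,0.45,-0.5,0]]]'

```text
clock: 5.32
tool_pos: [0.4911, 0.2503, 0.3079]
orientation: [-180.0, 0.1, -156.5]
force: [0.1, 0.2, 0.1]
opening: 0.0876
gripper_force: 0.0
```

Run:
```python
from h import *
np.set_printoptions(precision=3,suppress=True)
c=ctrl.calibration("wrist"); a=snap("wrist","w2"); o=ctrl.get_obs(); print(c["eye"],o["tool_pos"],o["joint_pos"])
for t,z in dict(taper=.02,taper_collar=.134,straight=.02,barrel=.02).items():
    for d in ctrl.spot_point(t,"wrist")[:3]: print(t,round(d["conf"],2),np.round(d["pixel"],1),at("wrist",d["pixel"],z,c))
```

```text
[0.431 0.225 0.466] [0.491 0.25  0.308] [  47.411    6.268   -7.547    0.035  -76.06  -113.897]
taper 0.72 [191.1 323.3] [0.48  0.255 0.02 ]
taper 0.67 [271.2 410.6] [0.524 0.383 0.02 ]
taper 0.59 [103.2 453.8] [0.342 0.343 0.02 ]
taper_collar 0.85 [ 93.7 499.6] [0.343 0.342 0.134]
taper_collar 0.84 [209.3 324.5] [0.48  0.255 0.134]
taper_collar 0.36 [268.7 573.9] [0.441 0.473 0.134]
straight 0.75 [255.5 273.3] [0.569 0.233 0.02 ]
straight 0.7 [311.5 227. ] [0.654 0.209 0.02 ]
straight 0.31 [189.5 320.5] [0.48  0.252 0.02 ]
barrel 0.76 [252.  270.3] [0.566 0.229 0.02 ]
```

View pics/w2.png

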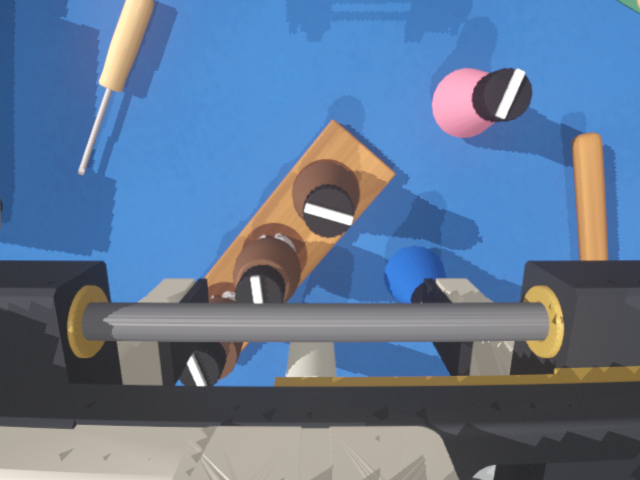

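Wrist picture: the taper's rib is at about row 213, col 328, sloping slightly. The blue and pink drums are well clear of the grasp.

Run:
```python
from h import *
np.set_printoptions(precision=4,suppress=True)
c=ctrl.calibration("wrist"); a=cv2.imread("pics/w2.png")
m=(a[185:245,295:365].min(2)>150).astype(np.uint8)
n,l,s,ce=cv2.connectedComponentsWithStats(m); i=1+s[1:,4].argmax()
r=cv2.minAreaRect(np.argwhere(l==i)[:,::-1].astype(np.float32)); print(r)
p=np.array([295,185])+cv2.boxPoints(r); e=[np.linalg.norm(p[1]-p[0]),np.linalg.norm(p[2]-p[1])]
A,B=((p[0]+p[3])/2,(p[1]+p[2])/2) if e[0]>e[1] else ((p[0]+p[1])/2,(p[2]+p[3])/2)
A,B=[at("wrist",q[::-1],.153,c) for q in (A,B)]; d=A-B
print("rib centre",(A+B)/2,np.linalg.norm(d),np.degrees(np.arctan2(d[1],d[0])))
```

```text
((33.32075500488281, 28.877357482910156), (49.999244689941406, 9.752599716186523), 15.945395469665527)
rib centre [0.479  0.2578 0.153 ] 0.038526000997969066 -82.5836885847896
```

>>> send_rows --increments '[[[0,0,0,0.12],[0,0,0,0.24],[0,0,0,0.36],[0,0,0,0.48],[0,0,0,0.6],[0,0,0,0.72],[0,0,0,0.84],[0,0,0,0.96],[0,0,0,0.96]]]'

```text
clock: 6.7
tool_pos: [0.4902, 0.2513, 0.307]
orientation: [-180.0, 0.0, -74.0]
force: [0.2, -0.6, -0.3]
opening: 0.0875
gripper_force: 0.0
```

>>> send_rows --increments '[[[0,0,0,0.12],[0,0,0,0.24],[0,0,0,0.36],[0,0,0,0.48],[0,0,0,0.6],[0,0,0,0.63],[0,0,0,0.63],[0,0,0,0.63]]]'

```text
clock: 7.7
tool_pos: [0.4902, 0.2514, 0.3067]
orientation: [-180.0, -0.0, -19.9]
force: [0.5, 0.3, -0.7]
opening: 0.0876
gripper_force: 0.0
```

```bash
cat >> h.py <<'E'
def rib(a,c,z,near):
    # bare-metal rib nearest to world xy 'near'
    best=None
    m=((a.min(2)>140)&(a.max(2).astype(int)-a.min(2)<45)).astype(np.uint8)
    n,l,s,ce=cv2.connectedComponentsWithStats(m)
    for i in range(1,n):
        if s[i,4]<60: continue
        r=cv2.minAreaRect(np.argwhere(l==i)[:,::-1].astype(np.float32)); p=cv2.boxPoints(r)
        e=[np.linalg.norm(p[1]-p[0]),np.linalg.norm(p[2]-p[1])]
        A,B=((p[0]+p[3])/2,(p[1]+p[2])/2) if e[0]>e[1] else ((p[0]+p[1])/2,(p[2]+p[3])/2)
        A,B=[at("wrist",q[::-1],z,c) for q in (A,B)]; d=A-B; C=(A+B)/2
        D=np.linalg.norm(C[:2]-near)
        if abs(np.linalg.norm(d)-.038)<.008 and (best is None or D<best[0]): best=(D,C,np.linalg.norm(d),np.degrees(np.arctan2(d[1],d[0]))%180,r)
    return best
E
python3 - <<'E'
from h import *
c=ctrl.calibration("wrist"); a=snap("wrist","w3")
print(c["eye"],rib(a,c,.153,[.479,.258]))
for t,z in dict(taper=.02,taper_collar=.134).items():
    for d in ctrl.spot_point(t,"wrist")[:3]: print(t,round(d["conf"],2),np.round(d["pixel"],1),at("wrist",d["pixel"],z,c))
E
```

```text
[0.55082563 0.22975372 0.46474155] (np.float64(0.0016348682272788165), array([0.48033618, 0.25705798, 0.153     ]), np.float64(0.0387878425215212), np.float64(97.24751122934018), ((312.6000061035156, 236.70001220703125), (9.838699340820312, 49.64070510864258), 63.43495178222656))
taper 0.96 [207.9 311.2] [0.48111983 0.25890734 0.02      ]
taper 0.63 [212.1 195.7] [0.52011386 0.37945679 0.02      ]
taper 0.57 [337.9 280.7] [0.34735578 0.34625874 0.02      ]
taper_collar 0.88 [391.7 273. ] [0.35107214 0.34281791 0.134     ]
taper_collar 0.64 [228.6 160.7] [0.52536116 0.37410634 0.134     ]
taper_collar 0.59 [230.1 309.9] [0.48204671 0.25875976 0.134     ]
```

>>> send_rows --increments '[[[-0.05,0.032,-0.15,0],[-0.05,0.032,-0.4,0],[-0.05,0.032,-0.65,0],[-0.05,0.032,-0.85,0],[-0.05,0.032,-0.94,0],[-0.05,0.032,-0.94,0],[-0.05,0.032,-0.94,0]]]'

```text
clock: 8.72
tool_pos: [0.4807, 0.2583, 0.1195]
orientation: [-179.9, -0.0, -19.8]
force: [0.7, -0.1, 0.6]
opening: 0.0877
gripper_force: 0.0
```

>>> send_rows --increments '[[[0,0,0,0],[0,0,0,0],[0,0,0,0],[0,0,0,0],[0,0,0,0],[0,0,0,0],[0,0,0,0],[0,0,0,0]]]' --jaw 0

```text
clock: 9.72
tool_pos: [0.4801, 0.2577, 0.1185]
orientation: [180.0, 0.0, -19.8]
force: [-1.2, -1.7, 0.4]
opening: 0.0394
gripper_force: 30.0
```

>>> send_rows --increments '[[[0,0,0.1,0],[0,0,0.25,0],[0,0,0.45,0],[0,0,0.7,0],[0,0,0.9,0],[0,0,1.0,0],[0,0,1.0,0],[0,0,1.0,0]]]'

```text
clock: 10.72
tool_pos: [0.4793, 0.2575, 0.3166]
orientation: [179.9, 0.1, -19.8]
force: [0.3, 0.7, -5.2]
opening: 0.0396
gripper_force: 30.0
```

Run:
```python
from h import *
o=ctrl.get_obs();p=o["tool_pos"];print(p,o["force"],o["opening"])
c=ctrl.calibration("wrist"); a=snap("wrist","w4")
print(c["eye"],rib(a,c,.353,[.48,.2575]))
```

```text
[0.47932271 0.2575095  0.31660556] [ 0.31838747  0.69219088 -5.2130086 ] 0.03958616139740746
[0.54047278 0.23627975 0.47451187] None
```

>>> send_rows --increments '[[[0.05,-0.1,0,-0.06],[0.1,-0.25,0,-0.16],[0.15,-0.45,0,-0.28],[0.2,-0.65,0,-0.4],[0.25,-0.85,0,-0.5],[0.3,-1.0,0,-0.57],[0.3,-1.0,0,-0.574]]]'

```text
clock: 11.65
tool_pos: [0.54, 0.0559, 0.3169]
orientation: [179.8, -0.0, -69.3]
force: [0.6, 0.6, -5.3]
opening: 0.0395
gripper_force: 30.0
```

>>> send_rows --increments '[[[0.05,-0.2,0,0],[0.1,-0.4,0,0],[0.12,-0.6,0,0],[0.14,-0.8,0,0],[0.15,-0.9,0,0],[0.15,-1.0,0,0],[0.15,-1.0,0,0]]]'

```text
clock: 12.52
tool_pos: [0.57, -0.1428, 0.318]
orientation: [179.9, 0.0, -69.1]
force: [0.2, 0.5, -4.5]
opening: 0.0395
gripper_force: 30.0
```

Run:
```python
from h import *
o=ctrl.get_obs();print(o["clock"],o["tool_pos"],o["orientation"],o["force"],o["joint_pos"])
c=ctrl.calibration("wrist"); a=snap("wrist","w5");print(c["eye"])
```

```text
12.525 [ 0.56997405 -0.14284846  0.31802053] [ 1.79949830e+02  1.87236495e-02 -6.91241386e+01] [ 0.24555588  0.46218825 -4.52669127] [ 4.97838434e+00  9.77549396e+00 -2.12365101e+00 -4.35792006e-03
 -7.81542350e+01  1.58983818e+01]
[ 0.59277782 -0.20313668  0.47603075]
```

View pics/w5.png

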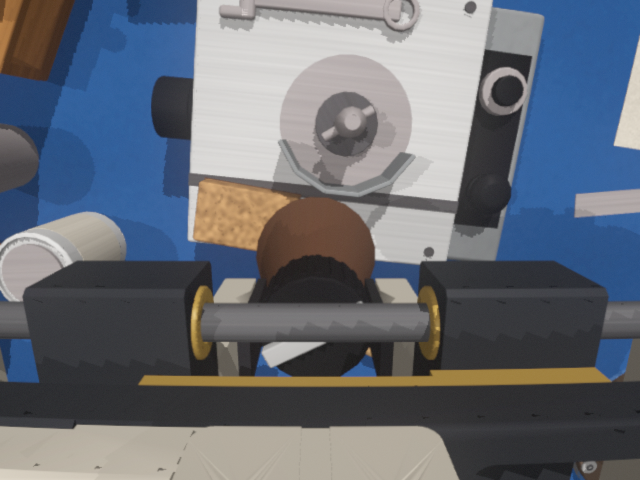

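Run:
```python
import cv2,numpy as np
a=cv2.imread("pics/w5.png")
A=cv2.resize(a[85:165,310:385],(600,640)[::1],interpolation=cv2.INTER_CUBIC)[:600]
cv2.imwrite("pics/w5c.png",A)
b=a[330:370,255:370]; cv2.imwrite("pics/w5d.png",cv2.resize(b,(575,200),interpolation=cv2.INTER_CUBIC))
```

```text
(no output)
```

View pics/w5c.png

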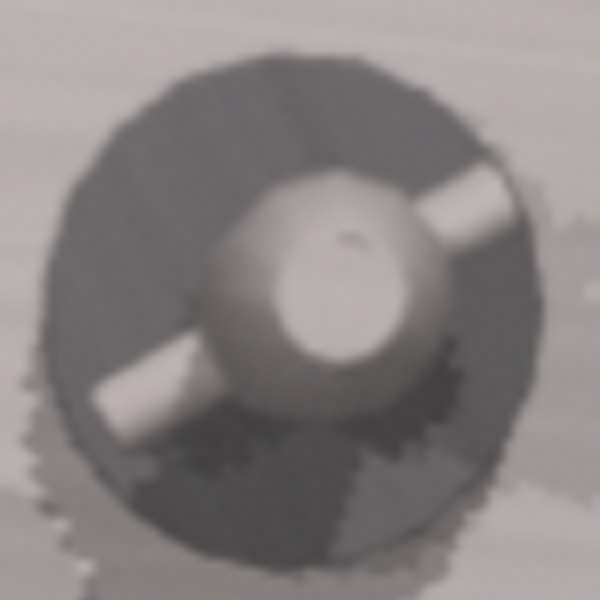

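View pics/w5d.png

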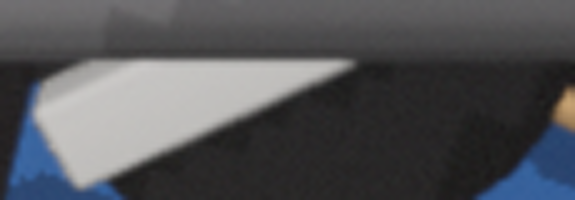

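Run:
```python
from h import *
np.set_printoptions(precision=4,suppress=True)
c=ctrl.calibration("wrist")
P=lambda x,y,z,s=8,o=(85,310): at("wrist",(o[0]+(y+.5)/s-.5,o[1]+(x+.5)/s-.5),z,c)
ang=lambda d: np.degrees(np.arctan2(d[1],d[0]))%180
print("flange",P(295,311,.1),np.linalg.norm(P(543,311,.1)-P(47,311,.1)))
a,b=P(110,420,.117),P(501,186,.117); print("pin",(a+b)/2,np.linalg.norm(a-b),ang(a-b))
print("edges",ang(P(200,332,.119)-P(95,395,.119)),ang(P(445,255,.116)-P(515,210,.116)))
print("post",P(342,298,.16))
r=lambda x,y: P(x,y,.3525,5,(330,255))
print("rib",ang(r(82,188)-r(355,62)), ang(r(32,110)-r(82,188)),r(57,149))
m=lambda r0,c0: at("wrist",(r0,c0),.078,c); print("start",m(91,507))
for d in ctrl.spot_point("start_top","wrist")[:2]: print(d["conf"],d["pixel"],m(*d["pixel"]))
```

```text
flange [ 0.5706 -0.2235  0.1   ] 0.05464355420590684
pin [ 0.571  -0.2236  0.117 ] 0.047243105110444286 51.36885263896135
edges 51.315363466433496 53.333543733074805
post [ 0.5705 -0.2228  0.16  ]
rib 48.06255331643252 139.2868987583133 [ 0.5823 -0.1294  0.3525]
start [ 0.4411 -0.3064  0.078 ]
0.84 [89.7, 510.4] [ 0.4386 -0.3087  0.078 ]
```

>>> send_rows --increments '[[[0.0,-0.1,0,0.02],[0.0,-0.25,0,0.029],[0.004,-0.36,0,0.029],[0.004,-0.405,0,0.029],[0.004,-0.405,-0.08,0.029],[0.004,-0.405,-0.16,0.029],[0.004,-0.405,-0.24,0.029],[0.004,-0.405,-0.24,0.029],[0.004,-0.405,-0.24,0.029]]]'

```text
clock: 13.75
tool_pos: [0.5712, -0.2231, 0.2709]
orientation: [-180.0, -0.0, -66.6]
force: [-0.1, -0.0, -4.0]
opening: 0.0392
gripper_force: 30.0
```

>>> send_rows --increments '[[[0,0,-0.05,0],[0,0,-0.1,0],[0,0,-0.15,0],[0,0,-0.15,0],[0,0,-0.15,0]]]'

```text
clock: 14.38
tool_pos: [0.5709, -0.2233, 0.2406]
orientation: [180.0, -0.0, -66.6]
force: [0.1, 0.1, -4.9]
opening: 0.0394
gripper_force: 30.0
```

Over the post without contact; on down past the pin.

>>> send_rows --increments '[[[0,0,-0.04,0],[0,0,-0.08,0],[0,0,-0.11,0],[0,0,-0.14,0],[0,0,-0.14,0],[0,0,-0.14,0]]]'

```text
clock: 15.12
tool_pos: [0.5709, -0.2232, 0.2126]
orientation: [180.0, 0.0, -66.6]
force: [0.2, -0.6, -5.7]
opening: 0.0394
gripper_force: 30.0
```

>>> send_rows --increments '[[[0,0,-0.02,0],[0,0,-0.04,0],[0,0,-0.055,0],[0,0,-0.065,0],[0,0,-0.07,0],[0,0,-0.07,0]]]'

```text
clock: 15.88
tool_pos: [0.571, -0.2232, 0.1989]
orientation: [-180.0, -0.0, -66.6]
force: [-1.1, -0.3, -1.9]
opening: 0.0393
gripper_force: 30.0
```

>>> send_rows --increments '[[[0,0,-0.003,0],[0,0,-0.006,0],[0,0,-0.006,0]]]'

```text
clock: 16.25
tool_pos: [0.5712, -0.2235, 0.1988]
orientation: [-180.0, -0.1, -66.6]
force: [-3.2, 1.3, 6.6]
opening: 0.0393
gripper_force: 30.0
```

>>> send_rows --increments '[[[0,0,0,0],[0,0,0,-0.06],[0,0,0,-0.14],[0,0,0,-0.22],[0,0,0,-0.3],[0,0,0,-0.38],[0,0,0,-0.46],[0,0,0,-0.54],[0,0,0,-0.6],[0,0,0,-0.64],[0,0,0,-0.64]]]'

```text
clock: 17.62
tool_pos: [0.5725, -0.2238, 0.1987]
orientation: [-179.8, 0.0, -121.5]
force: [2.9, -1.6, 3.5]
opening: 0.0392
gripper_force: 30.0
```

Run:
```python
from h import *
o=ctrl.get_obs();print(o["tool_pos"],o["orientation"],o["force"],o["moment"])
```

```text
[ 0.57248358 -0.223767    0.19869339] [-1.79782055e+02  4.06518264e-02 -1.21544555e+02] [ 2.94595943 -1.56809736  3.54217609] [-1.07437576 -0.84444459  0.06580315]
```

Turned 55°; a little further to the stop.

>>> send_rows --increments '[[[0,0,0,-0.03],[0,0,0,-0.06],[0,0,0,-0.09],[0,0,0,-0.11],[0,0,0,-0.11]]]'

```text
clock: 18.25
tool_pos: [0.5716, -0.2235, 0.1986]
orientation: [-179.9, 0.0, -130.9]
force: [-0.3, -1.0, 5.1]
opening: 0.0397
gripper_force: 30.0
```

Run:
```python
from h import *
o=ctrl.get_obs();print(o["tool_pos"],o["orientation"],o["force"],o["moment"])
```

```text
[ 0.57163907 -0.22348451  0.19859506] [-1.79877496e+02  1.61360107e-02 -1.30879593e+02] [-0.29535528 -0.96035722  5.10506427] [-0.58852708  0.16438397  0.77046789]
```

>>> send_rows --increments '[[[0,0,0,0],[0,0,0,0],[0,0,0,0],[0,0,0,0],[0,0,0,0]]]' --jaw 1

```text
clock: 18.88
tool_pos: [0.5709, -0.2231, 0.1973]
orientation: [180.0, -0.0, -131.0]
force: [0.3, 1.0, -0.4]
opening: 0.0835
gripper_force: 0.0
```

>>> send_rows --increments '[[[0,0,0.1,0],[0,0,0.3,0],[0,0,0.55,0],[-0.1,-0.05,0.7,0],[-0.2,-0.1,0.8,0],[-0.2,-0.1,0.8,0],[-0.2,-0.1,0.8,0]]]'

```text
clock: 19.75
tool_pos: [0.5304, -0.2431, 0.3563]
orientation: [179.9, -0.0, -131.1]
force: [0.7, 0.4, -0.7]
opening: 0.0877
gripper_force: 0.0
```

Run:
```python
from h import *
o=ctrl.get_obs();print(o["clock"],o["tool_pos"],o["orientation"],o["force"])
c=ctrl.calibration("wrist"); a=snap("wrist","w6"); print(c["eye"],rib(a,c,.233,[.571,-.224]))
for d in ctrl.spot_point("start_top","wrist")[:3]: print(d["conf"],d["pixel"],at("wrist",d["pixel"],.078,c))
```

```text
19.75 [ 0.53043485 -0.24306661  0.35629275] [ 1.79917352e+02 -1.25304994e-02 -1.31083582e+02] [ 0.7210806   0.38652932 -0.69662909]
[ 0.48723906 -0.29171551  0.51437229] (np.float64(0.05567930810963137), array([ 0.62049628, -0.19849895,  0.233     ]), np.float64(0.03943829804799988), np.float64(139.11992433089483), ((263.0, 352.5), (21.0, 52.0), 90.0))
0.63 [94.8, 340.3] [ 0.44013081 -0.30640809  0.078     ]
```

View pics/w6.png

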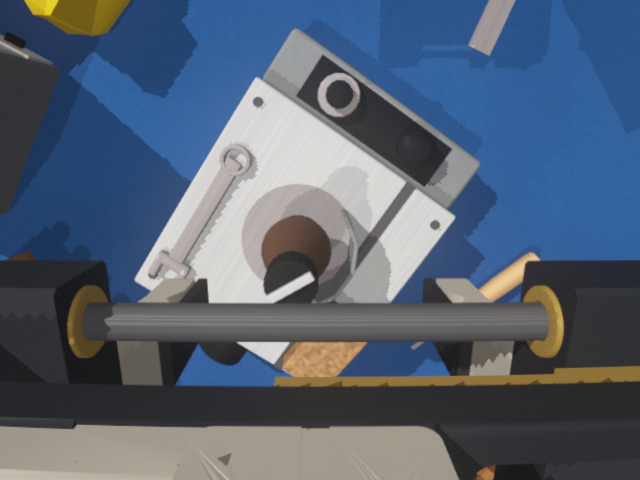

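Run:
```python
from h import *
c=ctrl.calibration("wrist")
a,b=at("wrist",(300,266),.233,c),at("wrist",(275,311),.233,c);d=a-b
print((a+b)/2,np.linalg.norm(d),np.degrees(np.arctan2(d[1],d[0]))%180, at("wrist",(94,340),.078,c))
```

```text
[ 0.57102296 -0.22464884  0.233     ] 0.0380167164304124 169.24431428655387 [ 0.43993902 -0.30710412  0.078     ]
```

>>> send_rows --increments '[[[-0.1,-0.08,0,-0.05],[-0.25,-0.18,0,-0.1],[-0.4,-0.28,-0.1,-0.15],[-0.45,-0.317,-0.3,-0.198],[-0.45,-0.317,-0.5,-0.198],[-0.45,-0.317,-0.7,-0.198],[-0.45,-0.317,-0.9,-0.198],[-0.45,-0.317,-1,-0.198],[-0.45,-0.317,-1,-0.198],[-0.45,-0.317,-1,-0.198]]]' --jaw 0

```text
clock: 21.1
tool_pos: [0.4415, -0.3067, 0.1578]
orientation: [-180.0, -0.0, -148.0]
force: [0.7, 0.1, -0.1]
opening: 0.0005
gripper_force: 0.0
```

>>> send_rows --increments '[[[-0.006,0,-0.15,0],[-0.006,0,-0.3,0],[-0.006,0,-0.37,0],[-0.006,0,-0.37,0],[-0.006,0,-0.37,0]]]'

```text
clock: 21.72
tool_pos: [0.4406, -0.3069, 0.0846]
orientation: [-179.9, 0.1, -148.1]
force: [-1.0, -0.4, 0.5]
opening: 0.0004
gripper_force: 0.0
```

>>> send_rows --increments '[[[0,0,-0.02,0],[0,0,-0.035,0],[0,0,-0.045,0],[0,0,-0.05,0],[0,0,-0.05,0],[0,0,-0.05,0]]]'

```text
clock: 22.48
tool_pos: [0.4409, -0.307, 0.0759]
orientation: [-179.8, 0.1, -148.0]
force: [-4.1, 4.6, 22.9]
opening: 0.0006
gripper_force: 11.7
```

Run:
```python
from h import *
o=ctrl.get_obs();print(o["tool_pos"],o["force"],o["moment"],o["opening"])
```

```text
[ 0.44093088 -0.30701904  0.07593862] [-4.06602254  4.59823559 22.86306235] [1.87977247 1.39928568 0.03966062] 0.0005716535129493074
```

>>> send_rows --increments '[[[0,0,-0.008,0],[0,0,-0.008,0]]]'

```text
clock: 22.72
tool_pos: [0.441, -0.3071, 0.0757]
orientation: [-179.8, 0.1, -148.0]
force: [-7.8, 9.1, 37.0]
opening: 0.0005
gripper_force: 18.4
```

Run:
```python
from h import *
o=ctrl.get_obs();print(o["tool_pos"],o["force"],o["moment"],o["opening"])
```

```text
[ 0.44099651 -0.30708715  0.07567913] [-7.82547987  9.11430011 36.96852681] [ 3.40682664  2.80012199 -0.01774225] 0.0005393678531767349
```

>>> send_rows --increments '[[[0,0,0.02,0],[0,0,0.04,0],[0,0,0.04,0]]]'

```text
clock: 23.1
tool_pos: [0.4403, -0.3067, 0.0801]
orientation: [-179.9, 0.0, -148.1]
force: [1.2, -0.8, 2.0]
opening: 0.0003
gripper_force: 1.3
```

>>> send_rows --increments '[[[0,0,-0.005,0],[0,0,-0.005,0]]]'

```text
clock: 23.35
tool_pos: [0.4401, -0.3067, 0.0786]
orientation: [-180.0, 0.0, -148.1]
force: [3.2, -0.6, 3.1]
opening: 0.0008
gripper_force: 1.7
```

>>> send_rows --increments '[[[0,0,-0.005,0],[0,0,-0.005,0]]]'

```text
clock: 23.6
tool_pos: [0.4401, -0.3066, 0.0777]
orientation: [-180.0, 0.0, -148.1]
force: [2.2, -1.0, 3.3]
opening: 0.0007
gripper_force: 2.0
```

>>> send_rows --increments '[[[0,0,-0.005,0],[0,0,-0.005,0]]]'

```text
clock: 23.85
tool_pos: [0.44, -0.3066, 0.0768]
orientation: [-180.0, 0.0, -148.1]
force: [3.1, -0.3, 3.1]
opening: -0.0
gripper_force: 2.2
```

>>> send_rows --increments '[[[0,0,-0.005,0],[0,0,-0.005,0]]]'

```text
clock: 24.1
tool_pos: [0.4401, -0.3067, 0.0763]
orientation: [-180.0, 0.0, -148.1]
force: [2.4, -0.4, 8.8]
opening: 0.0004
gripper_force: 4.2
```

>>> send_rows --increments '[[[0,0,-0.005,0],[0,0,-0.005,0]]]'

```text
clock: 24.35
tool_pos: [0.4401, -0.3067, 0.076]
orientation: [-179.9, 0.0, -148.0]
force: [0.5, 3.0, 17.3]
opening: 0.0005
gripper_force: 8.3
```

>>> send_rows --increments '[[[0,0,-0.005,0],[0,0,-0.005,0]]]'

```text
clock: 24.6
tool_pos: [0.4401, -0.3067, 0.0759]
orientation: [-179.9, 0.0, -148.0]
force: [-1.9, 4.6, 25.9]
opening: 0.0002
gripper_force: 12.5
```

>>> send_rows --increments '[[[0,0,0.03,0],[0,0,0.055,0],[0,0,0.055,0],[0,0,0.055,0]]]'

```text
clock: 25.1
tool_pos: [0.4387, -0.3062, 0.0839]
orientation: [179.9, -0.1, -148.1]
force: [-1.2, 1.0, 0.5]
opening: 0.0006
gripper_force: 0.0
```

>>> send_rows --increments '[[[0,0,-0.005,0],[0,0,-0.005,0]]]'

```text
clock: 25.35
tool_pos: [0.4394, -0.3065, 0.0833]
orientation: [180.0, -0.0, -148.1]
force: [-0.1, 0.2, 0.2]
opening: 0.0005
gripper_force: 0.0
```

>>> send_rows --increments '[[[0,0,-0.005,0],[0,0,-0.005,0]]]'

```text
clock: 25.6
tool_pos: [0.4397, -0.3065, 0.0826]
orientation: [180.0, -0.0, -148.1]
force: [-0.1, -0.1, -0.3]
opening: 0.0006
gripper_force: 0.0
```

>>> send_rows --increments '[[[0,0,-0.005,0],[0,0,-0.005,0]]]'

```text
clock: 25.85
tool_pos: [0.4398, -0.3066, 0.0818]
orientation: [-180.0, 0.0, -148.1]
force: [-0.1, 0.3, 1.2]
opening: 0.0005
gripper_force: 0.8
```

>>> send_rows --increments '[[[0,0,-0.005,0],[0,0,-0.005,0]]]'

```text
clock: 26.1
tool_pos: [0.4398, -0.3066, 0.0808]
orientation: [-180.0, 0.0, -148.1]
force: [0.2, 0.7, 1.7]
opening: 0.0002
gripper_force: 1.1
```

>>> send_rows --increments '[[[0,0,-0.005,0],[0,0,-0.005,0]]]'

```text
clock: 26.35
tool_pos: [0.4398, -0.3066, 0.0798]
orientation: [-180.0, 0.0, -148.1]
force: [-0.5, 0.5, 3.2]
opening: 0.0004
gripper_force: 1.4
```

>>> send_rows --increments '[[[0,0,-0.005,0],[0,0,-0.005,0]]]'

```text
clock: 26.6
tool_pos: [0.4398, -0.3066, 0.0788]
orientation: [-180.0, 0.0, -148.1]
force: [-0.6, 0.8, 3.0]
opening: 0.0004
gripper_force: 1.7
```

>>> send_rows --increments '[[[0,0,-0.005,0],[0,0,-0.005,0]]]'

```text
clock: 26.85
tool_pos: [0.4398, -0.3066, 0.0778]
orientation: [-180.0, 0.0, -148.1]
force: [0.1, 0.6, 3.7]
opening: 0.0002
gripper_force: 2.0
```

>>> send_rows --increments '[[[0,0,-0.005,0],[0,0,-0.005,0]]]'

```text
clock: 27.1
tool_pos: [0.4398, -0.3066, 0.0768]
orientation: [-180.0, 0.0, -148.1]
force: [-0.8, 1.2, 5.9]
opening: 0.0005
gripper_force: 2.3
```

>>> send_rows --increments '[[[0,0,0.05,0],[0,0,0.2,0],[-0.1,-0.1,0.45,0],[-0.2,-0.2,0.7,0],[-0.2,-0.2,0.8,0],[-0.2,-0.2,0.8,0],[-0.2,-0.2,0.8,0]]]'

```text
clock: 27.98
tool_pos: [0.3993, -0.3461, 0.2361]
orientation: [179.9, -0.0, -148.1]
force: [0.2, -0.1, -0.2]
opening: 0.0006
gripper_force: 0.0
```

Run:
```python
from h import *
a=snap("wrist","w7")
o=ctrl.get_obs();print(o["clock"],o["tool_pos"],o["force"])
c=ctrl.calibration("wrist")
for t,z in dict(taper_collar=.214,start_top=.078).items():
    for d in ctrl.spot_point(t,"wrist")[:2]: print(t,d["conf"],d["pixel"],at("wrist",d["pixel"],z,c))
```

```text
28.025 [ 0.39922237 -0.34603838  0.23569442] [-0.22075331  0.62014629  0.36824612]
start_top 0.45 [289.9, 328.1] [ 0.43995838 -0.30721585  0.078     ]
```

View pics/w7.png

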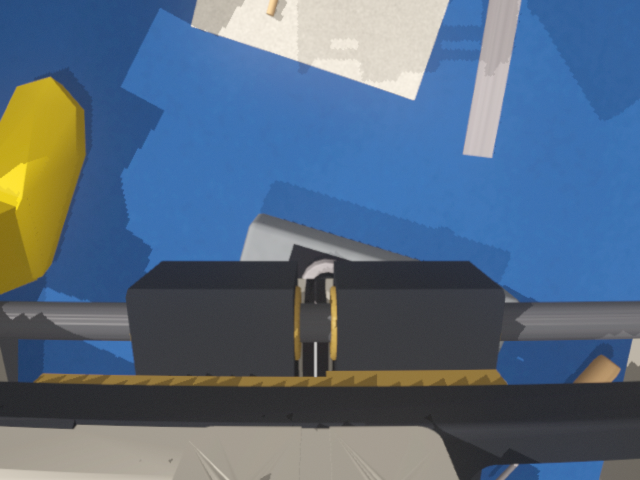

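The gripper hides the button in this picture, with only the ring's edge showing at about row 270, col 325. The arm is in free air, so I'm handing in.

```bash
python3 -c "
from plant import ctrl
print(ctrl.close_job())"
```

```text
the job is handed in; nothing more can be done
None
```

The job is handed in at about 28 s with no verdict returned: the tapered drum is home on the flange and about 62° clockwise of the pin by camera, the start button was pressed about 6 mm to a hard stop by force and height readings and released (its return was not seen), and the arm is clear.

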